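# Load the block heater and hold the tube block on its sensor foot

### The job

Load the block heater: first set the round insert fully down in the round well and let go of it, then set the rectangular tube block fully down in the long well; lower them in, do not drop them. Then push the tube block along the well against the sprung sensor foot with a steady force of about 10 newtons (never driving the foot to the end of its travel) and finish while still holding it there, so that I can tighten the clamp screw. Leave the bottle, the beaker and the screwdriver where they are.

Things in the scene. Friction and masses are not known exactly. Their poses are not given: they have to be found in the camera images.
- heater: Block heater: white box fixed to the bench, 190 (its x) by 200 (y) by 60 mm high. Origin: centre of its underside. Two wells, 30 mm deep, in its top: one long, one round. Over the +y end of the long well stands a steel sensor foot that slides to +y into a dark spring housing; both reach 28 mm above the box (loaded inserts: 30 mm, plus post). Brass clamp screw knob on the -y side.
- long_well (a point): Centre of the floor (30 mm above the bench) of the long well: 55 mm (heater's x) by 115 mm (heater's y), 30 mm deep. The resting foot overhangs its +y part, so the tube block, its 60 mm side along y, is lowered in with its centre 5 to 24 mm to the -y side of this point (best about 16 mm); it then slides along +y to the foot.
- round_well (a point): Centre of the floor of the round well (30 mm above the bench): 56 mm in diameter, 30 mm deep.
- foot (a joint): Travel of the sprung sensor foot along the heater's +y, in m: 0 at rest, 0.026 at its end stop. The spring resists by 0.7 N per mm from 0 on (no preload): 10 N at 0.014. A dark line across the foot's slide then reaches the edge of the spring housing.
- foot_face (a point): Middle of the foot's flat pressing face (44 mm wide, 25 mm high, looking to the heater's -y); moves with the foot; 76 mm above the bench. Axes as the heater's. The tube block's centre is 30 mm to the -y side of it when they touch.
- tube_block: Rectangular aluminium block, 50 (its x) by 60 (y) by 60 mm high, about 0.4 kg, four dark tube holes in the top, upright on the bench. On its top centre a square steel lifting post, 16 by 16 mm, sides parallel to the block's, 32 mm high (60 to 92 mm above the underside). Origin: centre of its underside. Goes in either way round.
- round_insert: Round aluminium insert, 50 mm in diameter, 60 mm high, about 0.32 kg, a ring of six small holes in the top, starting upright on the bench. On its top centre a round steel lifting post, 16 mm in diameter, 32 mm high (60 to 92 mm above the underside). Origin: centre of its underside, z up.
- reagent: White plastic bottle, 60 mm in diameter, 130 mm high, loose; a bystander. Origin: centre of its underside.
- beaker: Glass beaker, 68 mm in diameter, 90 mm high, loose; a bystander. Origin: centre of its underside.
- driver: Screwdriver lying on the bench, loose; a bystander. Origin at its middle, length along its x.
There are look-alikes about, which are no part of the job. Leave any red or turquoise look-alike of the round_insert alone. Leave any purple look-alike of the tube_block alone.

How it is judged (in metres and radians):
On the way, in this order (a step that is already met when the one before it is completed fails the run):
1. the round insert stands fully down in the round well, let go (horizontal distance between round_insert and round_well below 0.006 m and height (world z) of round_insert below 0.034 m and angle between round_insert's own z axis and vertical below 0.08 rad and contact force between the fingers and round_insert below 0.1 N and linear speed of round_insert below 0.02 m/s), for 0.2 s.
2. the tube block stands fully down in the long well (x of tube_block in the frame of long_well between -0.006 and 0.006 m and y of tube_block in the frame of long_well between -0.03 and 0.03 m and height (world z) of tube_block between 0.02 and 0.034 m and angle between tube_block's own z axis and vertical below 0.08 rad and angle between the y axis of tube_block and the y axis of heater, either way round below 0.12 rad), for 0.1 s.
3. the tube block is pressed on the sensor foot with 6.7 to 13.3 N and kept there (all of step 2 and value of joint foot between 0.0095 and 0.019 m and velocity of joint foot between -0.006 and 0.006 m/s and y of tube_block in the frame of foot_face between -0.0335 and -0.0265 m and contact force between the fingers and tube_block above 2 N), for 0.5 s.
At the end, for the whole second after the job is handed in: To the end the gripper holds the tube block on the foot (touching within 3.5 mm), foot steady 9.5 to 19 mm in (6.7 to 13.3 N); block down within 4 mm, tilt under 0.08, turn under 0.12 rad in the long well; round insert down within 4 mm in its well, upright, at rest, not touched (all of step 1 and all of step 3); the arm keeps its last pose, push and grip.
It fails at once if the foot is driven to the end of its travel (value of joint foot above 0.0245 m).
It fails at once if the round insert is let fall (more than about 18 mm) (linear speed of round_insert above 0.6 m/s and contact force between the fingers and round_insert below 0.05 N).
It fails at once if the tube block is let fall (more than about 18 mm) (linear speed of tube_block above 0.6 m/s and contact force between the fingers and tube_block below 0.05 N).
It fails at once if the bottle, beaker or screwdriver is pushed aside or knocked over (moved over 30 mm) (distance of any of reagent, beaker, driver from where it was at the start of the episode above 0.03 m).
It also fails if it takes over 61 s, if anything falls off the work surface, if the arm or the gripper's body presses on something with over 40 N, if the wrist force passes 120 N, or if a joint passes its speed limit or range.

### The arm

A 6-joint arm with a two-finger parallel gripper is mounted at the origin on the work surface. World frame = base frame: x ahead of the robot, y to its left, z up, the work surface at z = 0. Lengths are in m, angles in degrees, forces in N, time in s.
With the tool pointing down it reaches from about 0.375 to 0.9 m from the base axis. Payload 3.1 kg.
Tool frame: the origin (TCP) lies on the centre line of the jaws, within the pads' length; the fingertips stand 14 mm ahead of it and the grasp point (between the pads) lies 5 mm behind it (bot.tips_ahead is the distance from the TCP to the fingertips, in m); z points along the fingers, y is the line along which they close (so a half turn about z gives the same grasp; the last joint's range is limited). The gripper opens to 87 mm and grips with 3 to 60 N. Pads are 19 mm wide; open, the fingers measure 117 mm over their backs; the gripper's body (75 mm by 190 mm) begins 51 mm behind the grasp point.
Start: joints at [-80.529, 30.224, 82.088, -0, 67.689, -10.227], TCP at [0.211, -0.588, 0.237] pointing down, gripper open.
Joint ranges: [-176.69, 176.69], [-43.24, 126.21], [12.49, 139.97], [-82, 262], [0, 151.66], [-163.58, 163.58]. Speed limits (degrees/s): [159.86, 159.86, 180, 180, 180, 180].

### API

Orientations are given as a 3x3 rotation matrix whose columns are the frame's x, y, z axes.
In Python, from rig import bot gives the robot as it stands.
- The arm moves only by the tool play_rows, never from a script. Its argument "moves" is a list that holds one entry, the list of rows, each a list of 6 numbers: the shift along the tool's x, y, z in mm, then the turn, a rotation vector about the tool's x, y, z in rad. A call has 1 to 5 rows; each row shifts and turns the commanded pose from where the row before left it, along the tool's axes as they then stand; what a row does not reach is not made up. A row lasts 1/10 s, in which the tool goes at most 50 mm and 8.59 degrees, less where a joint would pass 70% of its speed; a pose out of reach is approached as far as the arm can. A call with a gripper value outside its range is refused whole. "fingers" is the opening, from -1 (shut) to 1 (fully open), set as the call begins (left out, the last holds). The fingers move at their own pace and stop on an object; the grip force is fixed at half the most. Time passes only in rows, so rows that do not move let the fingers close. It gives the time, the measured TCP pose, the force, the opening and the grip force at its end, in the units of the state.
- bot.read_state(): the state, without advancing time (a new reading comes with each control period).
- bot.capture(name): name is "scene" or "top" or "wrist"; returns a dict with "image" (400x640x3 uint8, blue, green, red), "fx", "fy", "cx", "cy" (pixels), "distortion" ([k1, k2, p1, p2, k3] as OpenCV has them; the pictures are not rectified), "R" (3x3) and "t" (3): a world point X has camera coordinates R X + t. Camera axes: x right, y down, z forward; pixel columns grow to the right and rows downward; lengths in m; the calibration is good to about 2 mm. A picture is of the moment at which its call begins. There is no depth.
- bot.hand_in(): hands the job in; it is judged then, once.
Trained networks look in a picture, given as the dict that the camera call returned (one of the last four; its "shot" number tells which), for a name from the list of things; names that differ only in an ending like _2 or _b are one class to them, and where a whole thing is asked for, a point or a joint stands for the part that bears it (a point fixed in the world has none). Each returns a list of dicts, best first, with "confidence" (0 to 1); they miss things now and then, are a little off and sometimes report something else, mostly with a low value. They report only what shows in the picture. A call takes as long as a camera call. They do not tell look-alikes from the thing itself.
- bot.search_frame(picture, query): "centre" ([column, row] in pixels, amid what is visible of it).
- bot.silhouettes(picture, query): "pixels" (400x640 bool, what is visible of it) and "centre" ([column, row] in pixels, amid what is visible of it).
- bot.pinpoint(picture, query): "centre" ([column, row] in pixels: a listed point, or the origin of a listed thing).
The state is a dict: "time_s": time; "joint_positions": joint angles; "qvel": joint speeds; "tau": joint torques, N m; "position": TCP position; "tcp_rot": TCP orientation; "force": force on the tool from outside, world axes, zero at the start; "moment": the same for the moment, N m; "opening": opening from 0.0 (shut) to 1.0 (fully open); "grasp_force": force on a finger pad.
Only numpy, scipy, OpenCV 4.12 (cv2) and the standard library are available. Lean on these libraries where they do the work, as an engineer would, in place of code of your own. Each camera call takes 0.05 s, during which the arm holds its last target. There are 200 camera calls.

## Working session

There is one attempt and no reset: what is moved stays moved. The work goes in short steps, Python scripts to look and compute and a tool call to move; the robot and the scene stay as the last step left them, time stands still between calls to the robot, and variables do not carry over. Pictures are saved under pics/ and viewed, at most 13 in all, crops included, and the job is handed in when it is done.

Besides the shell and the picture viewer there is one more tool, called after "Emit:" by a JSON object that holds its "op" and its "data". play_rows: Moves the arm, as the interface text tells. Its arguments: {"type":"object","properties":{"moves":{"type":"array","items":{"type":"array","items":{"type":"array","items":{"type":"number"}}}},"fingers":{"type":"number"}},"required":["moves"]}

```bash
mkdir -p pics
cat > h.py <<'E'
import numpy as np, cv2
from rig import bot
def ray(c,px):
    K=np.array([[c['fx'],0,c['cx']],[0,c['fy'],c['cy']],[0,0,1.]])
    u=cv2.undistortPoints(np.array([[px]],float),K,np.array(c['distortion'],float))[0,0]
    R=np.array(c['R']);t=np.array(c['t']);o=-R.T@t
    return o,R.T@np.array([u[0],u[1],1.])
def at(c,px,z):
    o,d=ray(c,px); return o+d*(z-o[2])/d[2]
def proj(c,X):
    K=np.array([[c['fx'],0,c['cx']],[0,c['fy'],c['cy']],[0,0,1.]])
    return cv2.projectPoints(np.array(X,float).reshape(-1,1,3),cv2.Rodrigues(np.array(c['R'],float))[0],np.array(c['t'],float),K,np.array(c['distortion'],float))[0][:,0]
E
python3 - <<'E'
from h import *
np.set_printoptions(precision=4,suppress=True)
Z=dict(heater=0,long_well=.03,round_well=.03,foot_face=.076,tube_block=0,round_insert=0,reagent=0,beaker=0,driver=.01)
ims=[]
for n in ("top","scene"):
    c=bot.capture(n); cv2.imwrite(f"pics/{n}0.png",c['image']); o,_=ray(c,[320,200]);print(n,o)
    for q,z in Z.items():
        for r in bot.pinpoint(c,q)[:4]:
            print(q,round(r['confidence'],2),np.round(r['centre']),at(c,r['centre'],z)[:2])
E
```

```text
top [0.4592 0.0469 1.4212]
heater 0.64 [311. 211.] [0.5347 0.0773]
heater 0.59 [319. 226.] [0.4885 0.0507]
long_well 0.66 [318. 227.] [0.4848 0.0527]
round_well 0.83 [320. 198.] [0.5746 0.0479]
foot_face 0.63 [312. 225.] [0.4898 0.0719]
tube_block 0.66 [422. 191.] [ 0.6036 -0.2712]
tube_block 0.62 [444. 163.] [ 0.6967 -0.3402]
round_insert 0.73 [426. 234.] [ 0.4708 -0.2831]
round_insert 0.72 [392. 236.] [ 0.4605 -0.1781]
reagent 0.67 [391. 137.] [ 0.7755 -0.1733]
beaker 0.78 [301. 142.] [0.7539 0.1139]
driver 0.87 [197. 239.] [0.4412 0.4265]
scene [ 1.2484 -0.4494  1.2504]
heater 0.65 [307. 221.] [0.5404 0.0588]
long_well 0.56 [295. 204.] [0.4859 0.0546]
long_well 0.41 [310. 224.] [0.5718 0.0452]
round_well 0.68 [308. 223.] [0.5645 0.0446]
foot_face 0.46 [298. 190.] [0.4796 0.0731]
tube_block 0.77 [229. 291.] [ 0.5948 -0.2521]
tube_block 0.59 [225. 337.] [ 0.6995 -0.3305]
round_insert 0.86 [222. 248.] [ 0.4638 -0.1933]
round_insert 0.81 [199. 266.] [ 0.4743 -0.2758]
round_insert 0.74 [199. 230.] [ 0.3659 -0.2127]
reagent 0.67 [285. 324.] [ 0.7673 -0.1873]
reagent 0.25 [305. 217.] [0.5246 0.0621]
beaker 0.78 [370. 262.] [0.7651 0.1108]
driver 0.79 [376. 140.] [0.4271 0.4392]
driver 0.7 [227. 292.] [ 0.5974 -0.2585]
```

View pics/top0.png

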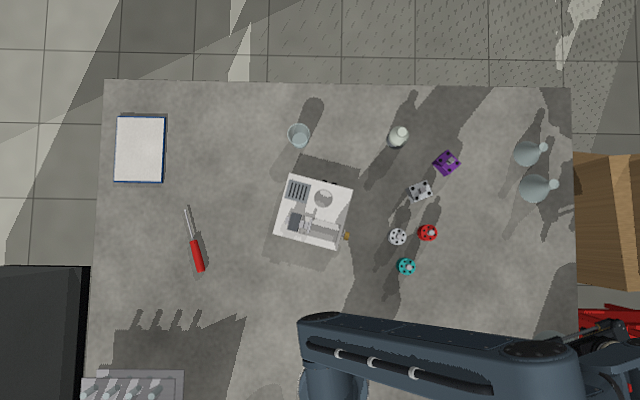

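View pics/scene0.png

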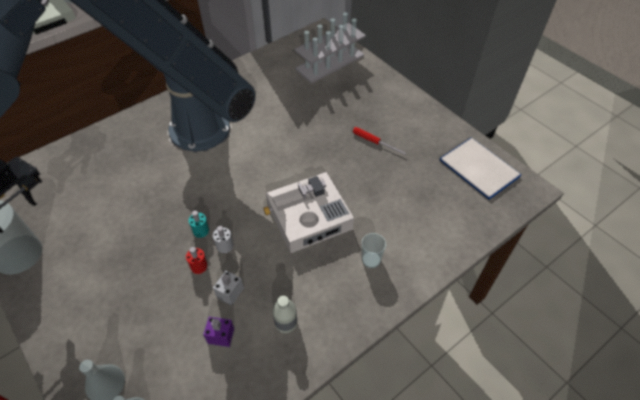

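The top view shows three insert candidates: silver (398,237), red (428,233) and turquoise (407,267). There are two block candidates: silver (420,191) and purple (446,162). The silver ones fit the description, and I'll confirm them in a crop. The heater is turned about 15°, with the foot's housing on its left (+y).

Run:
```python
from h import *
np.set_printoptions(precision=4,suppress=True)
s=bot.read_state();print(s['position'],s['tcp_rot'],s['joint_positions'],s['force'],s['time_s'])
c=bot.capture("wrist");R=np.array(c['R']);o=-R.T@np.array(c['t'])
Rt=np.array(s['tcp_rot']);print('cam in tool',Rt.T@(o-s['position']),Rt.T@R.T,c['fx'],c['distortion'])
t=cv2.imread('pics/top0.png');s_=cv2.imread('pics/scene0.png')
a=cv2.resize(t[140:290,260:460],(800,600),interpolation=cv2.INTER_CUBIC)
cv2.imwrite('pics/crop.png',a)
```

```text
[ 0.2107 -0.5884  0.2366] [[ 0.9415  0.3371  0.    ]
 [ 0.3371 -0.9415  0.    ]
 [ 0.     -0.     -1.    ]] [-80.5297  30.2215  82.0891   0.0007  67.691  -10.2279] [-0.6657  0.7443 -0.1832] 1.0
cam in tool [ 0.0785  0.0006 -0.1466] [[-0.0005 -0.9573 -0.289 ]
 [ 1.     -0.0008  0.0009]
 [-0.0011 -0.289   0.9573]] 337.04409484291904 [-0.0049  0.      0.      0.      0.    ]
```

View pics/crop.png

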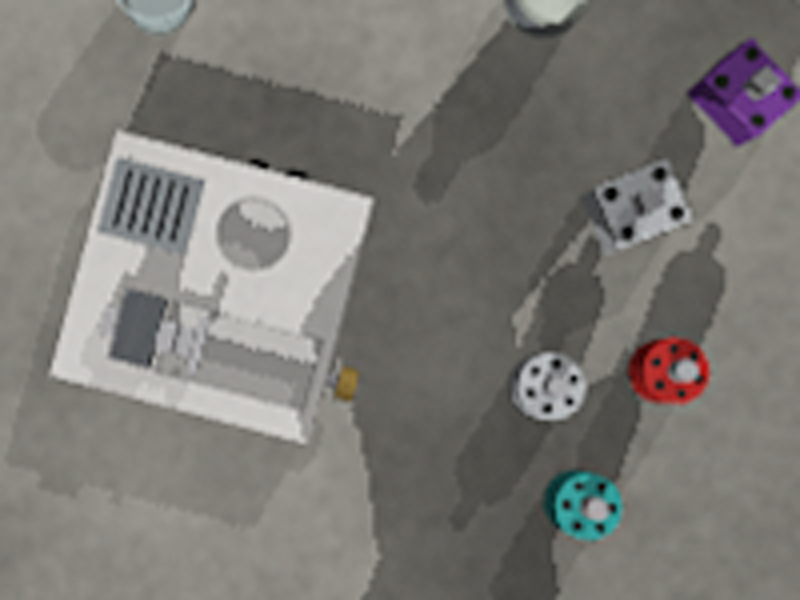

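The crop confirms both parts: the plain silver insert at crop (550,385) and the silver block at crop (642,205). The red, turquoise and purple ones are look-alikes. I'll move above the insert and measure with the wrist camera.

Emit:
{"op": "play_rows", "data": {"moves": [[[37,-29.5,-5,0,0,0],[37,-29.5,-5,0,0,0],[37,-29.5,-5,0,0,0],[37,-29.5,-5,0,0,0],[37,-29.5,-5,0,0,0]]], "fingers": 0.05}}

```text
time_s: 1.55
position: [0.3359, -0.3856, 0.2619]
tcp_rot: [[0.942, 0.336, 0.0], [0.336, -0.942, -0.0], [0.0, 0.0, -1.0]]
force: [0.1, 0.4, -0.5]
opening: 0.628
grasp_force: 0.0
```

Emit:
{"op": "play_rows", "data": {"moves": [[[37,-29.5,-5,0,0,0],[37,-29.5,-5,0,0,0],[37,-29.5,-5,0,0,0],[37,-29.5,-5,0,0,0],[37,-29.5,-5,0,0,0]]]}}

```text
time_s: 2.05
position: [0.4604, -0.1843, 0.2871]
tcp_rot: [[0.942, 0.337, 0.001], [0.337, -0.942, -0.001], [0.0, 0.001, -1.0]]
force: [0.8, 0.1, 0.4]
opening: 0.529
grasp_force: 0.0
```

Emit:
{"op": "play_rows", "data": {"moves": [[[0,0,0,0,0,0],[0,0,0,0,0,0]]]}}

```text
time_s: 2.25
position: [0.46, -0.185, 0.2868]
tcp_rot: [[0.94, 0.34, 0.0], [0.34, -0.94, -0.001], [-0.0, 0.001, -1.0]]
force: [0.1, -1.3, -0.5]
opening: 0.526
grasp_force: 0.0
```

Run:
```python
from h import *
np.set_printoptions(precision=4,suppress=True)
c=bot.capture("wrist");cv2.imwrite('pics/w1.png',c['image'])
Z=dict(tube_block=0,round_insert=0,round_well=.03,long_well=.03,foot_face=.076)
for q,z in Z.items():
    for r in bot.pinpoint(c,q)[:4]: print(q,round(r['confidence'],2),np.round(r['centre']),at(c,r['centre'],z)[:2])
print(bot.read_state()['position'])
```

```text
tube_block 0.76 [418.  71.] [ 0.6023 -0.2589]
tube_block 0.62 [510.  22.] [ 0.6874 -0.3378]
tube_block 0.47 [85. 62.] [0.4763 0.1202]
round_insert 0.97 [320. 163.] [ 0.4563 -0.1855]
round_insert 0.74 [389. 173.] [ 0.4743 -0.2766]
round_insert 0.61 [318. 224.] [ 0.3758 -0.2128]
long_well 0.67 [134.  79.] [0.4808 0.0465]
foot_face 0.86 [85. 62.] [0.4864 0.0718]
[ 0.459  -0.1872  0.2864]
```

View pics/w1.png

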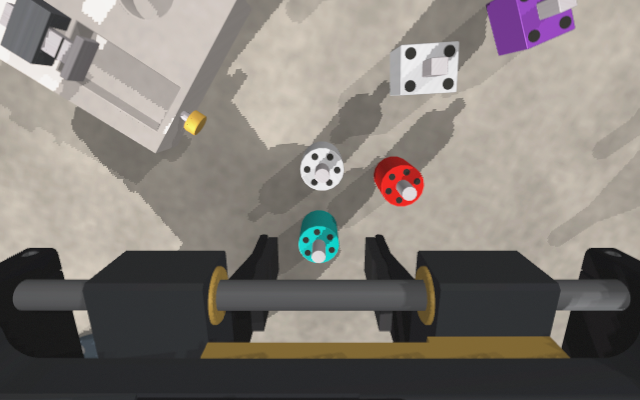

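The wrist view shows the silver insert at (322,170), the silver block at (425,68) and the heater at upper left. Next I'll refine the insert from its hole ring and post top, and the block from its corners.

Run:
```python
from h import *
np.set_printoptions(precision=4,suppress=True)
c=bot.capture("wrist");im=c['image'];s=bot.read_state()
m=[r for r in bot.silhouettes(c,'round_insert') if abs(r['centre'][0]-320)<15 and r['centre'][1]<200][0]['pixels']
g=cv2.cvtColor(im,cv2.COLOR_BGR2GRAY)
def holes(mask,box):
    k=np.zeros_like(g);x0,x1,y0,y1=box;k[y0:y1,x0:x1]=(g[y0:y1,x0:x1]<70)
    n,l,st,ce=cv2.connectedComponentsWithStats(k.astype(np.uint8)); return [(st[i,4],ce[i]) for i in range(1,n) if 6<st[i,4]<400]
hi=holes(m,(298,346,146,194));hb=holes(m,(385,465,35,100))
for a,p in hi: print('ins',a,p,at(c,p,.06)[:2])
if len(hi)>=3:
    P=np.array([at(c,p,.06)[:2] for a,p in hi]);print(P.mean(0))
for a,p in hb: print('blk',a,p,at(c,p,.06)[:2])
print('post',at(c,[323,175],.092))
print(s['position'],s['tcp_rot'],s['joint_positions'])
# silhouette fit: insert outline (cylinder + post)
from scipy.optimize import least_squares,minimize
th=np.linspace(0,2*np.pi,40)
def sil(xy):
    k=np.zeros(g.shape,np.uint8)
    for r,a,b in((.025,0,.06),(.008,.06,.092)):
        X=[[xy[0]+r*np.cos(t),xy[1]+r*np.sin(t),z] for z in(a,b) for t in th]
        cv2.fillConvexPoly(k,np.round(cv2.convexHull(proj(c,X).astype(np.float32))*16).astype(np.int32),1,shift=4)
    return k>0
f=lambda v:(sil(v)^m).sum()
r=minimize(f,[.458,-.187],method='Nelder-Mead',options=dict(initial_simplex=[[.45,-.19],[.465,-.19],[.455,-.18]]));print('fit',r.x,r.fun,m.sum())
cr=cv2.resize(im[20:200,280:480],(800,720))[:600];cv2.imwrite('pics/w1c.png',cr)
```

```text
ins 23 [312.9565 154.3913] [ 0.4722 -0.1738]
ins 27 [327.9259 154.5926] [ 0.4776 -0.1896]
ins 22 [305.0909 167.0909] [ 0.4557 -0.1702]
ins 23 [335.087  167.7826] [ 0.4662 -0.2022]
ins 23 [312.4348 180.1739] [ 0.4442 -0.1829]
ins 19 [327.4737 180.4211] [ 0.4496 -0.1991]
[ 0.4609 -0.1863]
blk 96 [447.5312  47.5208] [ 0.6216 -0.2672]
blk 85 [408.3294  50.2941] [ 0.6058 -0.2306]
blk 79 [446.2532  80.519 ] [ 0.5923 -0.2798]
blk 82 [407.9634  82.9512] [ 0.5767 -0.243 ]
post [ 0.4607 -0.1896  0.092 ]
[ 0.4591 -0.1871  0.2864] [[ 0.9423  0.3349 -0.0003]
 [ 0.3349 -0.9423  0.0001]
 [-0.0002 -0.0002 -1.    ]] [-35.1058  16.6587  96.6291  -0.0034  66.7314  35.3292]
fit [ 0.4613 -0.1872] 124.0 1682
```

View pics/w1c.png

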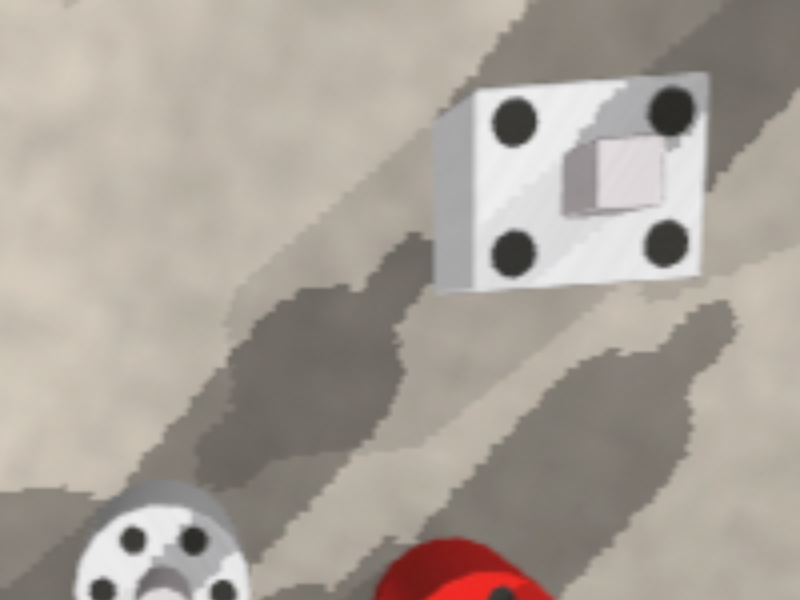

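Insert at (0.461,-0.1865). Block at (0.599,-0.255) with yaw about 23.3° (hole spacing 40 x 32 mm, as expected). Next I'll descend and grip the insert's post.

Emit:
{"op": "play_rows", "data": {"moves": [[[2,0,45,0,0,0],[0,0,45,0,0,0],[0,0,45,0,0,0],[0,0,40,0,0,0],[0,0,34,0,0,0]]]}}

```text
time_s: 3.15
position: [0.4609, -0.1856, 0.0756]
tcp_rot: [[0.942, 0.336, -0.001], [0.336, -0.942, 0.001], [-0.001, -0.001, -1.0]]
force: [0.2, -0.1, 0.5]
opening: 0.526
grasp_force: 0.0
```

Emit:
{"op": "play_rows", "data": {"moves": [[[0,0,0,0,0,0],[0,0,0,0,0,0],[0,0,0,0,0,0],[0,0,0,0,0,0],[0,0,0,0,0,0]]], "fingers": -1}}

```text
time_s: 3.65
position: [0.4615, -0.1853, 0.0779]
tcp_rot: [[0.942, 0.337, 0.0], [0.337, -0.942, -0.0], [0.0, 0.0, -1.0]]
force: [-0.3, 1.0, -0.4]
opening: 0.175
grasp_force: 30.0
```

Emit:
{"op": "play_rows", "data": {"moves": [[[0,0,0,0,0,0],[0,0,-10,0,0,0],[0,0,-30,0,0,0],[0,0,-40,0,0,0],[0,0,-45,0,0,0]]]}}

```text
time_s: 4.15
position: [0.4603, -0.1844, 0.2033]
tcp_rot: [[0.941, 0.337, -0.003], [0.337, -0.941, 0.002], [-0.002, -0.003, -1.0]]
force: [1.1, -0.3, -3.4]
opening: 0.174
grasp_force: 30.0
```

Run:
```python
from h import *
s=bot.read_state();print(s['position'],s['opening'],s['grasp_force'],s['force'])
```

```text
[ 0.46027397 -0.18443827  0.20330304] 0.17364886539749352 29.99845455866307 [ 1.09277078 -0.28640335 -3.41143555]
```

Gripped at 30 N. I'll carry the insert toward the heater and line up with its yaw for a close look at the wells.

Emit:
{"op": "play_rows", "data": {"moves": [[[15,-44,-12,0,0,0],[15,-44,-12,0,0,0],[15,-44,-12,0,0,0],[15,-44,-12,0,0,0],[15,-44,-12,0,0,0]]]}}

```text
time_s: 4.65
position: [0.4568, 0.049, 0.2634]
tcp_rot: [[0.942, 0.337, -0.0], [0.337, -0.942, 0.0], [-0.0, -0.0, -1.0]]
force: [1.4, 0.8, -2.8]
opening: 0.171
grasp_force: 30.0
```

Emit:
{"op": "play_rows", "data": {"moves": [[[0,0,0,0,0,0.15],[0,0,0,0,0,0.15],[0,0,0,0,0,0.15],[0,0,0,0,0,0.15],[0,0,0,0,0,0]]]}}

```text
time_s: 5.15
position: [0.4571, 0.0474, 0.2627]
tcp_rot: [[0.968, -0.253, -0.001], [-0.253, -0.968, 0.0], [-0.001, 0.0, -1.0]]
force: [1.0, -0.0, -3.1]
opening: 0.173
grasp_force: 30.0
```

Run:
```python
from h import *
np.set_printoptions(precision=4,suppress=True)
c=bot.capture("wrist");cv2.imwrite('pics/w2.png',c['image'])
Z=dict(round_well=.03,long_well=.03,foot_face=.076,heater=0)
for q,z in Z.items():
    for r in bot.pinpoint(c,q)[:3]: print(q,round(r['confidence'],2),np.round(r['centre'],1),at(c,r['centre'],z)[:2])
print(bot.read_state()['position'],bot.read_state()['tcp_rot'])
```

```text
round_well 0.64 [302.6  66.3] [0.5678 0.0371]
long_well 0.63 [314.9 147.1] [0.4825 0.0465]
foot_face 0.91 [288. 160.] [0.4831 0.0734]
heater 0.59 [283.8 108.8] [0.5312 0.0718]
[0.4578 0.0471 0.2626] [[ 0.9677 -0.2519 -0.0002]
 [-0.2519 -0.9677  0.    ]
 [-0.0002  0.     -1.    ]]
```

View pics/w2.png

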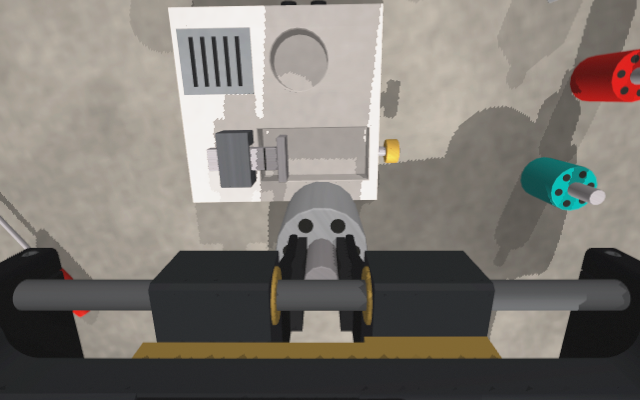

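This view shows the heater top with corners near (168,7), (382,4), (377,200) and (193,202). The round well rim is centred near (299,60) and the resting foot is at (283,158). I'll refine these by fitting the model to image edges.

```bash
cat > fit.py <<'E'
from h import *
from scipy.optimize import least_squares
from scipy.ndimage import map_coordinates
def edges(c,box):
    g=cv2.cvtColor(c['image'],cv2.COLOR_BGR2GRAY);e=cv2.Canny(cv2.GaussianBlur(g,(3,3),0),25,70)
    x0,x1,y0,y1=box;k=np.zeros_like(e);k[y0:y1,x0:x1]=e[y0:y1,x0:x1]
    return cv2.distanceTransform(255-k,cv2.DIST_L2,5)
def fit(c,D,model,x0):
    def f(v):
        p=proj(c,model(v));d=map_coordinates(D,[p[:,1],p[:,0]],order=1,mode='nearest')
        ok=(p[:,0]>1)&(p[:,0]<638)&(p[:,1]>1)&(p[:,1]<398);return np.where(ok,np.minimum(d,8),0)
    r=least_squares(f,x0,loss='soft_l1',diff_step=1e-3,x_scale=[.001,.001,.01][:len(x0)]);return r.x,np.median(np.abs(r.fun))
def rect(v,w,l,z=.06):
    s=np.linspace(-.5,.5,60);P=np.vstack([np.c_[s*w,0*s-l/2],np.c_[s*w,0*s+l/2],np.c_[0*s-w/2,s*l],np.c_[0*s+w/2,s*l]])
    C,S=np.cos(v[2]),np.sin(v[2]);return np.c_[P@np.array([[C,S],[-S,C]])+v[:2],np.full(len(P),z)]
def circ(v,r,z=.06):
    t=np.linspace(0,2*np.pi,80);return np.c_[v[0]+r*np.cos(t),v[1]+r*np.sin(t),np.full(80,z)]
E
python3 - <<'E'
from fit import *
np.set_printoptions(precision=4,suppress=True)
c=bot.capture("wrist")
cor=[(168,7),(382,4),(377,200),(193,202)]
P=np.array([at(c,p,.06)[:2] for p in cor]);print(P,P.mean(0))
print([np.linalg.norm(P[i]-P[i-1]) for i in range(4)])
d=P[0]+P[3]-P[1]-P[2];yaw=np.arctan2(-d[0],d[1]);print('yaw',yaw)
h,e=fit(c,edges(c,(150,400,0,206)),lambda v:rect(v,.19,.2),[*P.mean(0),yaw]);print('heater',h,e)
w0=at(c,(299,60),.06)[:2];print(w0)
w,e=fit(c,edges(c,(260,345,15,105)),lambda v:circ(v,.028),w0);print('round',w,e)
C,S=np.cos(h[2]),np.sin(h[2]);R=np.array([[C,-S],[S,C]])
print('round in heater',R.T@(w-h[:2]))
# long well rim by corners seen
L=np.array([at(c,p,.06)[:2] for p in [(369,127),(367,180)]]);print('long -y end in heater',(L-h[:2])@R)
print('foot face top edge',(np.array([at(c,p,.088)[:2] for p in [(287,136),(287,181)]])-h[:2])@R)
im=c['image'].copy()
for p in proj(c,np.vstack([rect(h,.19,.2),circ(w,.028)])): cv2.circle(im,tuple(int(round(a)) for a in p),0,(0,0,255),-1)
cv2.imwrite('pics/w2f.png',cv2.resize(im[0:210,150:430],(800,600)))
s=bot.read_state()
T=np.array(s['tcp_rot']);print(s['position'])
# held insert holes
for p in [(306,226),(337,226)]: 
    print('hole tool',T.T@(at(c,p,s['position'][2]-.077+.06)-s['position']))
E
```

```text
[[ 0.6468  0.1428]
 [ 0.5992 -0.0493]
 [ 0.4149 -0.0058]
 [ 0.4632  0.188 ]] [0.531  0.0689]
[np.float64(0.18908114445250165), np.float64(0.197918561549453), np.float64(0.18931864286713648), np.float64(0.19965917181893522)]
yaw -0.24362788199410929
heater [ 0.5307  0.0692 -0.2416] 0.39139563
[0.5721 0.0379]
round [0.5717 0.0383] 0.1847472
round in heater [ 0.0472 -0.0202]
long -y end in heater [[-0.0166 -0.0897]
 [-0.072  -0.0891]]
foot face top edge [[-0.0215 -0.0087]
 [-0.0651 -0.0068]]
[0.4578 0.0471 0.2626]
hole tool [ 0.0146 -0.0067  0.017 ]
hole tool [0.0146 0.0094 0.017 ]
```

View pics/w2f.png

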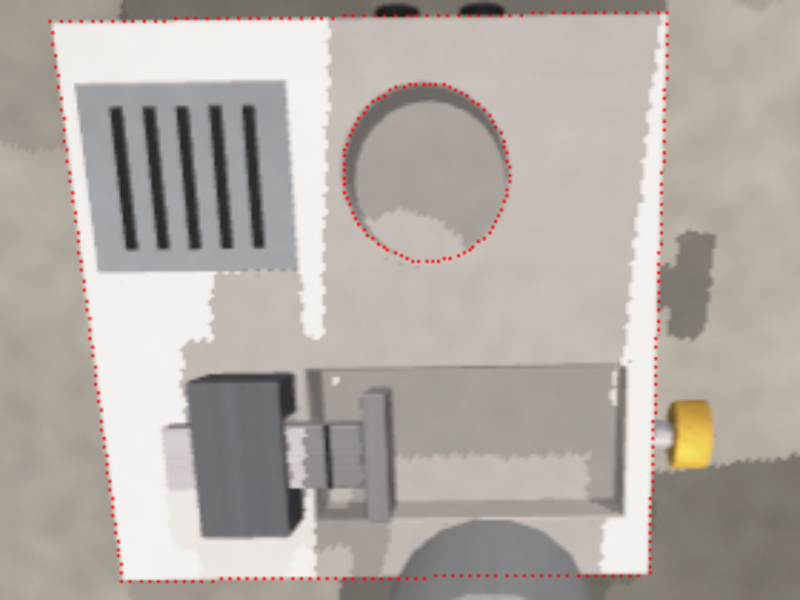

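The fit overlays the box edges and the round rim exactly. Round well at (0.5717,0.0383), heater yaw -0.242. I'll move over the round well and lower to just above the rim.

Emit:
{"op": "play_rows", "data": {"moves": [[[37.5,-6.8,0,0,0,0],[37.5,-6.8,0,0,0,0],[37.4,-6.8,0,0,0,0],[0,0,40,0,0,0],[0,0,40,0,0,0]]]}}

```text
time_s: 5.95
position: [0.5745, 0.0379, 0.1825]
tcp_rot: [[0.968, -0.253, 0.005], [-0.253, -0.968, -0.001], [0.005, -0.001, -1.0]]
force: [-1.3, 0.1, -4.2]
opening: 0.174
grasp_force: 30.0
```

Emit:
{"op": "play_rows", "data": {"moves": [[[0,0,30,0,0,0],[0,0,8,0,0,0],[0,0,0,0,0,0],[0,0,0,0,0,0]]]}}

```text
time_s: 6.35
position: [0.5732, 0.0382, 0.1459]
tcp_rot: [[0.967, -0.253, 0.003], [-0.253, -0.967, -0.0], [0.003, -0.0, -1.0]]
force: [0.1, -0.5, -1.9]
opening: 0.176
grasp_force: 30.0
```

Run:
```python
from h import *
np.set_printoptions(precision=4,suppress=True)
c=bot.capture("wrist");cv2.imwrite('pics/w3.png',c['image'][100:])
P=[]
for _ in range(1):
    s=bot.read_state();print(s['position'],s['force'],s['tcp_rot'])
```

```text
[0.5735 0.0382 0.1464] [-0.2297  0.632  -2.603 ] [[ 0.9674 -0.2531  0.0041]
 [-0.2531 -0.9674 -0.0005]
 [ 0.0041 -0.0005 -1.    ]]
```

View pics/w3.png

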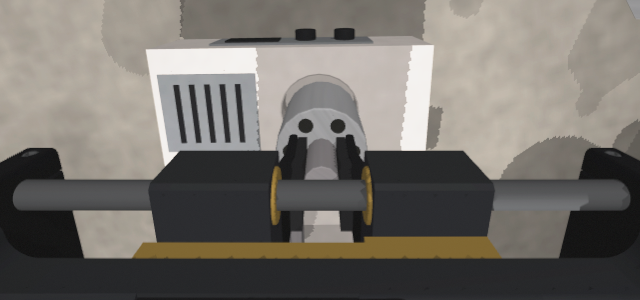

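The insert is just above the rim and lined up with the well. I'll lower it gently and watch the force.

Emit:
{"op": "play_rows", "data": {"moves": [[[-1.5,0,3,0,0,0],[0,0,4,0,0,0],[0,0,4,0,0,0],[0,0,4,0,0,0],[0,0,0,0,0,0]]]}}

```text
time_s: 6.9
position: [0.5701, 0.0388, 0.1289]
tcp_rot: [[0.967, -0.253, -0.001], [-0.253, -0.967, 0.0], [-0.001, 0.0, -1.0]]
force: [-0.1, 0.1, -3.2]
opening: 0.176
grasp_force: 30.0
```

Emit:
{"op": "play_rows", "data": {"moves": [[[1,0,4,0,0,0],[0,0,4,0,0,0],[0,0,4,0,0,0],[0,0,4,0,0,0],[0,0,0,0,0,0]]]}}

```text
time_s: 7.4
position: [0.5708, 0.0386, 0.1127]
tcp_rot: [[0.967, -0.253, -0.002], [-0.253, -0.967, 0.0], [-0.002, 0.0, -1.0]]
force: [0.3, -0.9, -3.0]
opening: 0.172
grasp_force: 30.0
```

Emit:
{"op": "play_rows", "data": {"moves": [[[0,0,1.5,0,0,0],[0,0,1.5,0,0,0],[0,0,1,0,0,0],[0,0,0,0,0,0]]]}}

```text
time_s: 7.8
position: [0.5713, 0.0385, 0.1095]
tcp_rot: [[0.967, -0.253, -0.0], [-0.253, -0.967, 0.0], [-0.0, 0.0, -1.0]]
force: [0.4, -0.9, -2.3]
opening: 0.168
grasp_force: 30.0
```

Emit:
{"op": "play_rows", "data": {"moves": [[[0,0,1,0,0,0],[0,0,1,0,0,0],[0,0,0,0,0,0]]]}}

```text
time_s: 8.1
position: [0.5715, 0.0385, 0.1081]
tcp_rot: [[0.967, -0.253, 0.0], [-0.253, -0.967, -0.0], [0.0, -0.0, -1.0]]
force: [-1.2, 0.2, 1.9]
opening: 0.171
grasp_force: 30.0
```

Emit:
{"op": "play_rows", "data": {"moves": [[[0,0,1,0,0,0],[0,0,0,0,0,0]]]}}

```text
time_s: 8.3
position: [0.5715, 0.0385, 0.108]
tcp_rot: [[0.967, -0.253, 0.001], [-0.253, -0.967, -0.0], [0.001, 0.0, -1.0]]
force: [-3.0, -0.4, 8.1]
opening: 0.171
grasp_force: 30.0
```

The insert is seated: the floor pushes back at 0.108. I'll release it and rise.

Emit:
{"op": "play_rows", "data": {"moves": [[[0,0,-1,0,0,0],[0,0,0,0,0,0],[0,0,0,0,0,0],[0,0,0,0,0,0]]], "fingers": 0.05}}

```text
time_s: 8.7
position: [0.5715, 0.0385, 0.1074]
tcp_rot: [[0.967, -0.253, 0.0], [-0.253, -0.967, 0.0], [0.0, -0.0, -1.0]]
force: [0.1, -0.3, 0.2]
opening: 0.454
grasp_force: 0.0
```

Emit:
{"op": "play_rows", "data": {"moves": [[[0,0,-15,0,0,0],[0,0,-40,0,0,0],[0,0,-45,0,0,0],[0,0,-45,0,0,0],[0,0,0,0,0,0]]]}}

```text
time_s: 9.2
position: [0.5758, 0.0381, 0.2593]
tcp_rot: [[0.967, -0.253, 0.015], [-0.253, -0.967, -0.002], [0.015, -0.002, -1.0]]
force: [1.0, -0.0, 0.1]
opening: 0.522
grasp_force: 0.0
```

Run:
```python
from h import *
np.set_printoptions(precision=4,suppress=True)
c=bot.capture("top");cv2.imwrite('pics/t2.png',cv2.resize(c['image'][140:290,260:460],(800,600)))
for r in bot.pinpoint(c,'round_insert'): print(r['confidence'],r['centre'],at(c,r['centre'],.03))
s=bot.read_state();print(s['position'],s['opening'],s['joint_positions'])
```

```text
0.74 [402.2, 267.3] [ 0.3675 -0.2043  0.03  ]
0.74 [320.0, 227.5] [0.4836 0.0478 0.03  ]
0.67 [425.8, 232.6] [ 0.4739 -0.2765  0.03  ]
0.45 [323.2, 197.9] [0.5748 0.0396 0.03  ]
[0.5719 0.0385 0.2537] 0.5259043126950296 [-7.315  25.0151 88.6758  0.0015 66.146  97.3596]
```

The insert stayed in the well at about (0.573,0.039). Next I'll move over the block and align to it.

Emit:
{"op": "play_rows", "data": {"moves": [[[16.8,46.2,0,0,0,0],[16.8,46.2,0,0,0,0],[16.8,46.2,0,0,0,0],[16.8,46.2,0,0,0,0],[16.8,46.2,0,0,0,0]]]}}

```text
time_s: 9.8
position: [0.5928, -0.2075, 0.2499]
tcp_rot: [[0.967, -0.253, -0.004], [-0.253, -0.967, 0.003], [-0.005, -0.001, -1.0]]
force: [1.6, -0.0, -0.4]
opening: 0.524
grasp_force: 0.0
```

Emit:
{"op": "play_rows", "data": {"moves": [[[16.8,46.2,0,0,0,0],[0,0,0,0,0,-0.14],[0,0,0,0,0,-0.14],[0,0,0,0,0,-0.14],[0,0,0,0,0,-0.14]]]}}

```text
time_s: 10.3
position: [0.5973, -0.2548, 0.2494]
tcp_rot: [[0.953, 0.304, -0.005], [0.304, -0.953, 0.003], [-0.003, -0.004, -1.0]]
force: [0.5, -0.5, -0.6]
opening: 0.53
grasp_force: 0.0
```

Emit:
{"op": "play_rows", "data": {"moves": [[[0,0,0,0,0,-0.103],[0,0,0,0,0,0],[0,0,0,0,0,0]]]}}

```text
time_s: 10.6
position: [0.5979, -0.2548, 0.2507]
tcp_rot: [[0.919, 0.394, -0.003], [0.394, -0.919, 0.002], [-0.002, -0.003, -1.0]]
force: [-0.5, 0.2, 0.8]
opening: 0.527
grasp_force: 0.0
```

Run:
```python
from fit import *
np.set_printoptions(precision=4,suppress=True)
c=bot.capture("wrist");cv2.imwrite('pics/w4.png',c['image'])
s=bot.read_state();print(s['position'],s['tcp_rot'],s['opening'])
p0=proj(c,[[.599,-.255,.06]])[0];print(p0)
g=cv2.cvtColor(c['image'],cv2.COLOR_BGR2GRAY)
x,y=p0.astype(int);k=np.zeros_like(g);k[max(0,y-55):y+55,x-60:x+60]=g[max(0,y-55):y+55,x-60:x+60]<70
n,l,st,ce=cv2.connectedComponentsWithStats(k)
for i in range(1,n):
    if 15<st[i,4]<500: print(st[i,4],ce[i],at(c,ce[i],.06)[:2])
```

```text
[ 0.5981 -0.2548  0.2511] [[ 0.9191  0.394  -0.0022]
 [ 0.394  -0.9191  0.0014]
 [-0.0015 -0.0022 -1.    ]] 0.5219259171981299
[321.4878 175.3433]
78 [302.1282 159.3846] [ 0.6065 -0.2305]
90 [341.5    159.3778] [ 0.6221 -0.2671]
79 [302.5949 189.8101] [ 0.5772 -0.243 ]
74 [341.0811 189.5946] [ 0.5931 -0.2796]
```

Centre confirmed at (0.5997,-0.2551) and aligned. I'll descend and grip.

Emit:
{"op": "play_rows", "data": {"moves": [[[1.2,0,45,0,0,0],[0,0,45,0,0,0],[0,0,45,0,0,0],[0,0,28,0,0,0],[0,0,10,0,0,0]]]}}

```text
time_s: 11.15
position: [0.5973, -0.2532, 0.0754]
tcp_rot: [[0.919, 0.395, -0.007], [0.395, -0.919, 0.004], [-0.004, -0.006, -1.0]]
force: [0.1, 0.4, 0.1]
opening: 0.522
grasp_force: 0.0
```

Emit:
{"op": "play_rows", "data": {"moves": [[[0,0,0,0,0,0],[0,0,0,0,0,0],[0,0,0,0,0,0],[0,0,0,0,0,0],[0,0,0,0,0,0]]], "fingers": -1}}

```text
time_s: 11.65
position: [0.6001, -0.2546, 0.0809]
tcp_rot: [[0.918, 0.395, 0.001], [0.395, -0.918, -0.0], [0.001, 0.001, -1.0]]
force: [-0.2, 2.1, 7.7]
opening: 0.185
grasp_force: 30.0
```

Emit:
{"op": "play_rows", "data": {"moves": [[[0,0,-10,0,0,0],[0,0,-30,0,0,0],[0,0,-45,0,0,0],[0,0,-45,0,0,0],[0,0,-40,0,0,0]]]}}

```text
time_s: 12.15
position: [0.5992, -0.2545, 0.2514]
tcp_rot: [[0.918, 0.396, -0.0], [0.396, -0.918, 0.0], [-0.0, -0.0, -1.0]]
force: [1.2, -0.7, -5.2]
opening: 0.178
grasp_force: 30.0
```

Emit:
{"op": "play_rows", "data": {"moves": [[[0,-40,0,0,0,0],[0,-45,0,0,0,0],[0,-45,0,0,0,0],[0,-45,0,0,0,0],[0,-45,0,0,0,0]]]}}

```text
time_s: 12.65
position: [0.5109, -0.051, 0.2495]
tcp_rot: [[0.919, 0.395, -0.001], [0.395, -0.919, 0.0], [-0.001, -0.001, -1.0]]
force: [0.3, 1.1, -4.7]
opening: 0.179
grasp_force: 30.0
```

Emit:
{"op": "play_rows", "data": {"moves": [[[0,-45,0,0,0,0],[0,-35,0,0,0,0],[0,-13,0,0,0,0],[0,0,0,0,0,0.13],[0,0,0,0,0,0.13]]]}}

```text
time_s: 13.15
position: [0.4756, 0.033, 0.2498]
tcp_rot: [[0.99, 0.142, 0.0], [0.142, -0.99, -0.001], [0.0, 0.001, -1.0]]
force: [0.3, -0.7, -4.3]
opening: 0.18
grasp_force: 30.0
```

Emit:
{"op": "play_rows", "data": {"moves": [[[0,0,0,0,0,0.13],[0,0,0,0,0,0.13],[0,0,0,0,0,0.127],[0,0,0,0,0,0],[0,0,0,0,0,0]]]}}

```text
time_s: 13.65
position: [0.4759, 0.0324, 0.2496]
tcp_rot: [[0.972, -0.236, -0.0], [-0.236, -0.972, -0.0], [0.0, 0.0, -1.0]]
force: [0.3, -0.2, -4.2]
opening: 0.183
grasp_force: 30.0
```

Run:
```python
from fit import *
np.set_printoptions(precision=4,suppress=True)
c=bot.capture("wrist");cv2.imwrite('pics/w5.png',c['image'])
c2=bot.capture("scene");cv2.imwrite('pics/s5.png',c2['image'])
s=bot.read_state();print(s['position'],s['tcp_rot'],s['opening'],s['force'])
g=cv2.cvtColor(c['image'],cv2.COLOR_BGR2GRAY)
T=np.array(s['tcp_rot'])
r=[q for q in bot.silhouettes(c,'tube_block')]
for q in r: print(q['confidence'],q['centre'])
```

```text
[0.4759 0.0326 0.2495] [[ 0.9717 -0.2363 -0.0001]
 [-0.2363 -0.9717 -0.0001]
 [-0.0001  0.0001 -1.    ]] 0.18255571653679695 [-0.1631  0.6621 -4.9686]
0.56 [322.5, 218.9]
```

View pics/w5.png

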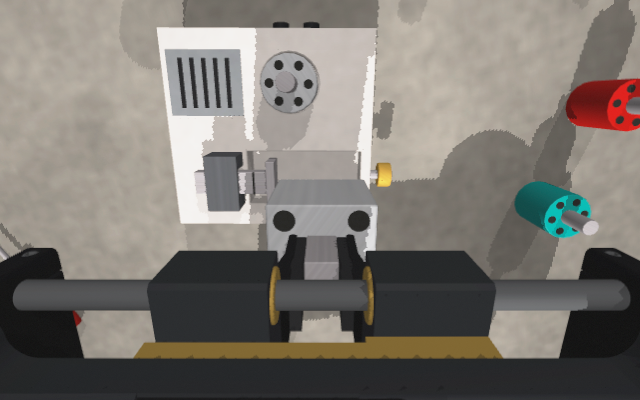

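Block held over the long well, with foot and insert visible. I'll do one quick refit of the block in hand and of the heater before lowering.

Run:
```python
from fit import *
np.set_printoptions(precision=4,suppress=True)
c=bot.capture("wrist");s=bot.read_state();p=np.array(s['position']);T=np.array(s['tcp_rot'])
g=cv2.cvtColor(c['image'],cv2.COLOR_BGR2GRAY)
k=np.zeros_like(g);k[205:238,265:375]=g[205:238,265:375]<60
n,l,st,ce=cv2.connectedComponentsWithStats(k)
for i in range(1,n):
    if 60<st[i,4]<700: print('hole',st[i],(T.T@(at(c,ce[i],p[2]-.0809+.06)-p)))
h,e=fit(c,edges(c,(145,395,20,226)),lambda v:rect(v,.19,.2),[.5307,.0692,-.2416]);print('heater',h,e)
w,e=fit(c,edges(c,(255,325,45,120)),lambda v:circ(v,.025,.09),[.5715,.0385]);print('insert',w,e)
C,S=np.cos(h[2]),np.sin(h[2]);R=np.array([[C,-S],[S,C]])
tgt=h[:2]+R@[-.0443,-.048];print('target',tgt,'move tool',T.T@(np.r_[tgt,p[2]]-p)*1000)
```

```text
hole [274 211  21  20 334] [ 0.0163 -0.0187  0.0209]
hole [348 211  21  20 332] [0.0162 0.021  0.0209]
heater [ 0.5307  0.0692 -0.2429] 0.46383527
insert [0.5708 0.0379] 0.55070585
target [0.4762 0.0333] move tool [ 0.101  -0.6912 -0.0001]
```

Everything is consistent, so I'll lower into the long well.

Emit:
{"op": "play_rows", "data": {"moves": [[[0.2,-0.3,40,0,0,0],[0,0,40,0,0,0],[0,0,20,0,0,0],[0,0,3,0,0,0],[0,0,0,0,0,0]]]}}

```text
time_s: 14.35
position: [0.4765, 0.0329, 0.1464]
tcp_rot: [[0.971, -0.237, -0.0], [-0.237, -0.971, 0.0], [-0.0, 0.0, -1.0]]
force: [0.1, -0.3, -4.6]
opening: 0.18
grasp_force: 30.0
```

Emit:
{"op": "play_rows", "data": {"moves": [[[0,0,3,0,0,0],[0,0,4,0,0,0],[0,0,4,0,0,0],[0,0,0,0,0,0]]]}}

```text
time_s: 14.75
position: [0.476, 0.033, 0.1356]
tcp_rot: [[0.971, -0.238, -0.0], [-0.238, -0.971, 0.0], [-0.0, 0.0, -1.0]]
force: [-0.5, 1.0, -4.9]
opening: 0.182
grasp_force: 30.0
```

Inside the rim with no contact. I'll continue down.

Emit:
{"op": "play_rows", "data": {"moves": [[[0,0,4,0,0,0],[0,0,4,0,0,0],[0,0,4,0,0,0],[0,0,4,0,0,0],[0,0,4,0,0,0]]]}}

```text
time_s: 15.25
position: [0.4761, 0.033, 0.1151]
tcp_rot: [[0.971, -0.238, -0.0], [-0.238, -0.971, 0.0], [-0.0, 0.0, -1.0]]
force: [0.6, 0.2, -5.5]
opening: 0.178
grasp_force: 30.0
```

Emit:
{"op": "play_rows", "data": {"moves": [[[0,0,1.5,0,0,0],[0,0,1,0,0,0],[0,0,0,0,0,0],[0,0,0,0,0,0]]]}}

```text
time_s: 15.65
position: [0.4763, 0.033, 0.1131]
tcp_rot: [[0.971, -0.238, 0.0], [-0.238, -0.971, -0.0], [0.0, -0.0, -1.0]]
force: [0.3, -0.4, -4.3]
opening: 0.182
grasp_force: 30.0
```

Emit:
{"op": "play_rows", "data": {"moves": [[[0,0,1,0,0,0],[0,0,1,0,0,0],[0,0,0,0,0,0]]]}}

```text
time_s: 15.95
position: [0.4763, 0.033, 0.1112]
tcp_rot: [[0.971, -0.238, 0.0], [-0.238, -0.971, -0.0], [0.0, -0.0, -1.0]]
force: [0.1, 0.6, -3.6]
opening: 0.18
grasp_force: 30.0
```

Emit:
{"op": "play_rows", "data": {"moves": [[[0,0,0.5,0,0,0],[0,0,0,0,0,0]]]}}

```text
time_s: 16.15
position: [0.4762, 0.033, 0.1111]
tcp_rot: [[0.971, -0.238, 0.0], [-0.238, -0.971, -0.0], [0.0, 0.0, -1.0]]
force: [-2.4, -1.0, 3.8]
opening: 0.183
grasp_force: 30.0
```

Seated at 0.111. I'll ease off slightly, then slide toward the foot (tool -y).

Emit:
{"op": "play_rows", "data": {"moves": [[[0,0,-0.4,0,0,0],[0,-2,0,0,0,0],[0,-2,0,0,0,0],[0,-2,0,0,0,0],[0,0,0,0,0,0]]]}}

```text
time_s: 16.65
position: [0.4774, 0.0388, 0.1112]
tcp_rot: [[0.971, -0.237, -0.0], [-0.237, -0.971, -0.0], [-0.0, 0.001, -1.0]]
force: [-3.1, -3.2, 4.8]
opening: 0.179
grasp_force: 30.0
```

Emit:
{"op": "play_rows", "data": {"moves": [[[0,-1,0,0,0,0],[0,-1,0,0,0,0],[0,-1,0,0,0,0],[0,0,0,0,0,0],[0,0,0,0,0,0]]]}}

```text
time_s: 17.15
position: [0.4782, 0.0414, 0.1112]
tcp_rot: [[0.971, -0.238, -0.0], [-0.238, -0.971, -0.001], [0.0, 0.001, -1.0]]
force: [-3.0, -5.0, 5.4]
opening: 0.182
grasp_force: 30.0
```

Emit:
{"op": "play_rows", "data": {"moves": [[[0,-1,0,0,0,0],[0,-1,0,0,0,0],[0,-1,0,0,0,0],[0,0,0,0,0,0],[0,0,0,0,0,0]]]}}

```text
time_s: 17.65
position: [0.4791, 0.0446, 0.1111]
tcp_rot: [[0.971, -0.238, 0.0], [-0.238, -0.971, -0.0], [0.0, 0.0, -1.0]]
force: [-3.2, -4.6, 5.2]
opening: 0.185
grasp_force: 30.0
```

Emit:
{"op": "play_rows", "data": {"moves": [[[0,-1,0,0,0,0],[0,-1,0,0,0,0],[0,-1,0,0,0,0],[0,0,0,0,0,0],[0,0,0,0,0,0]]]}}

```text
time_s: 18.15
position: [0.4796, 0.0472, 0.1112]
tcp_rot: [[0.971, -0.237, -0.0], [-0.237, -0.971, -0.001], [0.0, 0.001, -1.0]]
force: [-3.0, -4.9, 5.9]
opening: 0.181
grasp_force: 30.0
```

Run:
```python
from fit import *
np.set_printoptions(precision=4,suppress=True)
c=bot.capture("wrist")
R=np.array([[.971,.2393],[-.2393,.971]])
F=[]
for _ in range(8):
    s=bot.read_state();F.append(R.T@np.array(s['force'][:2]));bot.capture("wrist")
print(np.mean(F,0),s['force'][2],'tcp in heater',R.T@(np.array(s['position'][:2])-[.5307,.0692]),s['position'])
cv2.imwrite('pics/w6.png',c['image'][:250])
```

```text
[-1.7811 -5.5584] 5.884632516075183 tcp in heater [-0.0443 -0.0336] [0.4796 0.0471 0.1112]
```

View pics/w6.png

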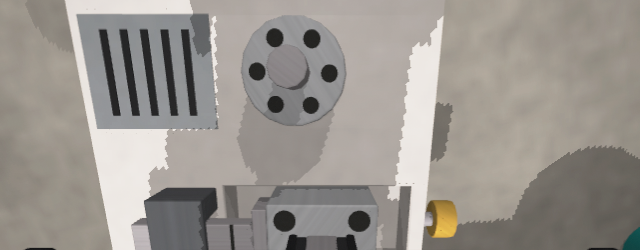

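The block now touches the foot plate. The dark line at column 232 is still 16 px (about 9 mm) from the housing edge at 216, so the foot is about 5 mm in. I'll push on in small steps.

Emit:
{"op": "play_rows", "data": {"moves": [[[0,-1,-0.2,0,0,0],[0,-1,0,0,0,0],[0,-1,0,0,0,0],[0,0,0,0,0,0],[0,0,0,0,0,0]]]}}

```text
time_s: 19.1
position: [0.4804, 0.0499, 0.1112]
tcp_rot: [[0.971, -0.237, -0.0], [-0.237, -0.971, -0.001], [0.0, 0.001, -1.0]]
force: [-3.4, -6.8, 3.9]
opening: 0.182
grasp_force: 30.0
```

Emit:
{"op": "play_rows", "data": {"moves": [[[0,-1,0,0,0,0],[0,-1,0,0,0,0],[0,-1,0,0,0,0],[0,0,0,0,0,0],[0,0,0,0,0,0]]]}}

```text
time_s: 19.6
position: [0.481, 0.0524, 0.1112]
tcp_rot: [[0.972, -0.237, -0.001], [-0.237, -0.972, -0.002], [-0.0, 0.002, -1.0]]
force: [-3.9, -8.4, 3.7]
opening: 0.184
grasp_force: 30.0
```

Run:
```python
from fit import *
np.set_printoptions(precision=4,suppress=True)
c=bot.capture("wrist")
R=np.array([[.971,.2393],[-.2393,.971]])
s=bot.read_state();print(R.T@np.array(s['force'][:2]),s['force'][2],'tcp in heater',R.T@(np.array(s['position'][:2])-[.5307,.0692]),s['position'])
g=cv2.cvtColor(c['image'],cv2.COLOR_BGR2GRAY);print(g[225:245,195:280].mean(0).astype(int))
```

```text
[-1.5654 -8.2219] 6.350804966099439 tcp in heater [-0.0443 -0.0283] [0.481  0.0523 0.1112]
[100 100  99  98  98  99  99 100 100 100 101 100  94  82  74  70  71  70
  65  56  57  86 118 130 130 130 130 129 129 130 129 130 129 129 116  74
  39  41  73 114 130 130 129 129 129 130 130 130 130 130 130 129 130 130
 129 127 121 113 115 127 130 131 131 131 131 130 129 129 130 130 128 117
 116 136 145 146 146 146 145 142 136 129 124 119 116]
```

Run:
```python
from fit import *
c=bot.capture("wrist");a=cv2.imread('pics/w6.png')
g=cv2.cvtColor(a,cv2.COLOR_BGR2GRAY);print(g[225:245,195:280].mean(0).astype(int))
b=c['image'][:250]
cv2.imwrite('pics/w7.png',np.vstack([cv2.resize(x[170:250,120:400],None,fx=2.8,fy=2.8,interpolation=cv2.INTER_CUBIC) for x in(a,b)]))
```

```text
[100 101 101 100  96  90  82  75  68  59  54  70 104 125 129 129 129 129
 129 129 129 129 129 129 129 129 129 129 129 129 129 129 129 128 114  71
  37  42  75 115 129 130 129 129 129 129 129 129 129 129 129 129 129 129
 129 125 116 110 116 127 130 131 131 131 130 129 128 129 129 130 127 116
 117 137 145 146 146 146 145 141 135 126 122 118 116]
```

View pics/w7.png

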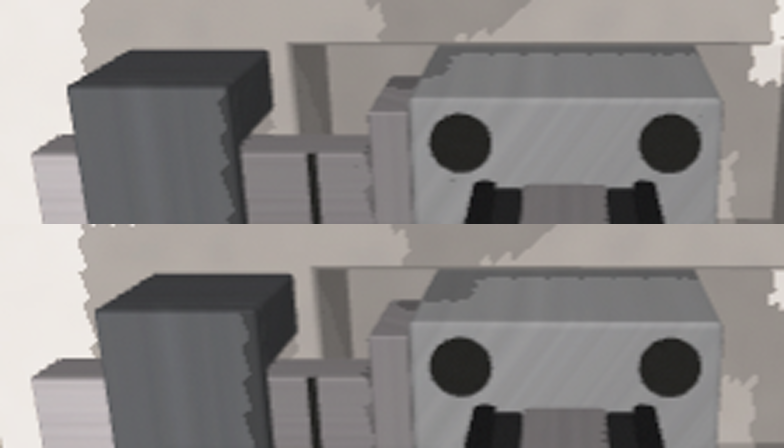

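The housing edge moved 206.5→216 px for 5.3 mm (1.85 px/mm), and the line at 231 leaves about 8 mm. So the foot is about 6 mm in. I'll continue.

Emit:
{"op": "play_rows", "data": {"moves": [[[0,-1,0,0,0,0],[0,-1,0,0,0,0],[0,-1,0,0,0,0],[0,-1,0,0,0,0],[0,0,0,0,0,0]]]}}

```text
time_s: 20.2
position: [0.4818, 0.0557, 0.1112]
tcp_rot: [[0.972, -0.236, -0.001], [-0.236, -0.972, -0.003], [-0.0, 0.003, -1.0]]
force: [-3.9, -10.0, 4.2]
opening: 0.183
grasp_force: 30.0
```

Emit:
{"op": "play_rows", "data": {"moves": [[[0,-1,0,0,0,0],[0,-1,0,0,0,0],[0,-1,0,0,0,0],[0,-0.5,0,0,0,0],[0,0,0,0,0,0]]]}}

```text
time_s: 20.7
position: [0.4825, 0.0586, 0.1113]
tcp_rot: [[0.972, -0.236, -0.001], [-0.236, -0.972, -0.004], [-0.0, 0.004, -1.0]]
force: [-4.0, -12.1, 5.7]
opening: 0.185
grasp_force: 30.0
```

Emit:
{"op": "play_rows", "data": {"moves": [[[0,0,0,0,0,0],[0,0,0,0,0,0],[0,0,0,0,0,0],[0,0,0,0,0,0]]]}}

```text
time_s: 21.1
position: [0.4825, 0.0586, 0.1113]
tcp_rot: [[0.972, -0.236, -0.001], [-0.236, -0.972, -0.004], [-0.0, 0.004, -1.0]]
force: [-4.1, -11.4, 5.2]
opening: 0.182
grasp_force: 30.0
```

Run:
```python
from fit import *
np.set_printoptions(precision=4,suppress=True)
c=bot.capture("wrist");cv2.imwrite('pics/w8.png',c['image'])
R=np.array([[.971,.2393],[-.2393,.971]])
s=bot.read_state();print(R.T@np.array(s['force'][:2]),s['force'][2],'tcp in heater',R.T@(np.array(s['position'][:2])-[.5307,.0692]),s['position'],s['tcp_rot'])
g=cv2.cvtColor(c['image'],cv2.COLOR_BGR2GRAY);print(g[225:245,195:280].mean(0).astype(int))
w,e=fit(c,edges(c,(230,360,5,135)),lambda v:circ(v,.025,.09),[.5715,.0385]);print('insert',w,e)
```

```text
[ -0.8265 -12.0713] 5.732979052380334 tcp in heater [-0.0442 -0.0218] [0.4825 0.0586 0.1113] [[ 0.9718 -0.2357 -0.0013]
 [-0.2357 -0.9718 -0.0037]
 [-0.0003  0.0039 -1.    ]]
[105 105 104 103 102 101 100  99  99  99 100 101 101 101 100  99  99 100
 100 101 101 101  98  90  79  71  71  71  71  69  62  55  74 112 119  79
  42  39  68 111 130 130 130 130 130 130 130 130 131 130 131 130 130 130
 129 124 117 111 114 127 131 131 132 132 132 130 130 130 130 131 129 118
 117 136 145 147 147 147 147 144 137 131 125 120 116]
insert [0.5697 0.0377] 0.7961733
```

The line is now about 2 mm from the housing edge, so the foot is about 12.3 mm in. One final nudge, then hold.

Emit:
{"op": "play_rows", "data": {"moves": [[[0,-0.8,0,0,0,0],[0,-0.8,0,0,0,0],[0,0,0,0,0,0],[0,0,0,0,0,0],[0,0,0,0,0,0]]]}}

```text
time_s: 21.65
position: [0.4829, 0.0599, 0.1113]
tcp_rot: [[0.972, -0.236, -0.001], [-0.236, -0.972, -0.004], [-0.0, 0.004, -1.0]]
force: [-3.6, -12.5, 6.6]
opening: 0.181
grasp_force: 30.0
```

Emit:
{"op": "play_rows", "data": {"moves": [[[0,0,0,0,0,0],[0,0,0,0,0,0],[0,0,0,0,0,0],[0,0,0,0,0,0],[0,0,0,0,0,0]]]}}

```text
time_s: 22.15
position: [0.4828, 0.0599, 0.1113]
tcp_rot: [[0.972, -0.236, -0.001], [-0.236, -0.972, -0.004], [-0.0, 0.004, -1.0]]
force: [-5.1, -13.1, 5.9]
opening: 0.18
grasp_force: 30.0
```

Run:
```python
from fit import *
np.set_printoptions(precision=4,suppress=True)
c=bot.capture("wrist")
R=np.array([[.971,.2393],[-.2393,.971]])
s=bot.read_state();print(R.T@np.array(s['force'][:2]),s['force'][2],R.T@(np.array(s['position'][:2])-[.5307,.0692]),s['position'],s['grasp_force'])
g=cv2.cvtColor(c['image'],cv2.COLOR_BGR2GRAY);print(g[225:245,215:245].mean(0).astype(int))
for r in bot.pinpoint(c,'foot_face')[:1]: print(r['confidence'],r['centre'],R.T@(at(c,r['centre'],.076)[:2]-[.5307,.0692]))
cv2.imwrite('pics/w9.png',c['image'][:300])
```

```text
[ -1.5603 -13.5406] 5.823102969370824 [-0.0442 -0.0205] [0.4828 0.0599 0.1113] 30.034036820288748
[100 101 101 102 101  94  83  75  71  71  71  71  66  57  48  42  37  39
  68 112 130 130 131 130 131 131 131 131 131 131]
0.84 [272.7, 240.2] [-0.0457  0.0066]
```

View pics/w9.png

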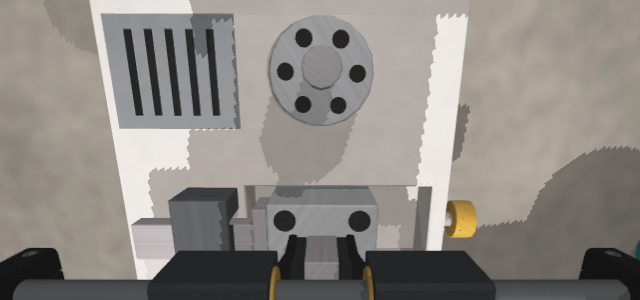

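The dark line now meets the housing edge at about column 230. The block bears on the foot, the insert is seated, and the foot is about 14 mm in. Handing in.

```bash
python3 -c "
from rig import bot
print(bot.hand_in())"
```

```text
the job is handed in; nothing more can be done
None
```

I handed the job in with the round insert down in its well and let go, and the tube block held against the sensor foot about 14 mm in (about 10 N by the housing line); no verdict came back.

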